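# Take the rinsed pickling stack apart and close the jars

### The job

The rinsed jar lids and the stone pressing weight are drying in one stack on the bamboo rack. Take the stack apart: stand the weight upright on the bottom of the steel bowl and close each of the three jars with the lid of its own size, lying level and fully seated on the rim. Set everything down gently without dropping it, and leave the tamper and the scoop undisturbed.

Things in the scene. Friction and masses are not known exactly. Their poses are not given: they have to be found in the camera images.
- press_weight: Pressing weight of pale stone: disc 50 mm across and 20 mm high with a cylindrical knob 28 mm across from 20 to 46 mm, to be gripped from above. Origin: centre of its flat underside; z up. About 170 g. At the start top of the stack, on the small lid's knob; pieces may be a few mm off centre. The stack stands on a fixed round bamboo rack (132 mm across, 30 mm high).
- lid_small: Small dark brown ceramic lid, round, 46 mm high: tapering plug below (30 mm across at the bottom, 36 at its top, 0 to 12 mm above the origin), flange 72 mm across (12 to 20 mm, pale edge), pale knob 30 mm across (cylinder, 20 to 46 mm) to grip from above. Origin: centre of the plug's underside; z up. About 110 g. At the start on the medium lid's knob.
- lid_medium: Medium dark brown ceramic lid, round, 46 mm high: tapering plug below (56 mm across at the bottom, 62 at its top, 0 to 12 mm above the origin), flange 98 mm across (12 to 20 mm, pale edge), pale knob 36 mm across (cylinder, 20 to 46 mm) to grip from above. Origin: centre of the plug's underside; z up. About 220 g. At the start on the large lid's knob.
- lid_large: Large dark brown ceramic lid, round, 46 mm high: tapering plug below (82 mm across at the bottom, 88 at its top, 0 to 12 mm above the origin), flange 124 mm across (12 to 20 mm, pale edge), pale knob 42 mm across (cylinder, 20 to 46 mm) to grip from above. Origin: centre of the plug's underside; z up. About 400 g. At the start bottom of the stack, on the bamboo rack (top 30 mm above the bench).
- jar_small: Small open dark brown jar, standing, does not move. 76 mm high, base 56, belly 92, mouth 68 outside and 52 mm inside, pale rim. Origin: centre of its underside on the bench, z up. Takes the small lid: flange on the rim, plug inside (8 mm play all round), so the seated lid's origin is 64 mm above the jar's origin.
- jar_medium: Medium open dark brown jar, standing, does not move. 88 mm high, base 74, belly 120, mouth 94 outside and 78 mm inside, pale rim. Origin: centre of its underside on the bench, z up. Takes the medium lid: flange on the rim, plug inside (8 mm play all round), so the seated lid's origin is 76 mm above the jar's origin.
- jar_large: Large open dark brown jar, standing, does not move. 100 mm high, base 92, belly 148, mouth 120 outside and 104 mm inside, pale rim. Origin: centre of its underside on the bench, z up. Takes the large lid: flange on the rim, plug inside (8 mm play all round), so the seated lid's origin is 88 mm above the jar's origin.
- steel_bowl: Open stainless steel bowl, loose, 400 g: 45 mm high, 164 mm across the rim, 124 mm across the base, wall 3 mm, flat inner floor 5 mm above the origin. Origin: centre of its underside on the bench; z up. Takes the weight.
- tamper: Clear acrylic tamper standing upright: foot 48 mm across, shaft 18 mm, ball top, 119 mm high. Origin: centre of its underside; z up. To be left alone.
- scoop: Orange plastic scoop lying on the bench, 142 mm long, 50 mm wide, 30 mm high; handle to its -x. Origin: on its underside where handle and pan meet. To be left alone.
Things that resemble listed ones, but are neither listed nor needed, are in the scene too. What is shaped like the jar_small but blue or turquoise is not meant.

How it is judged (in metres and radians):
At the end, for the whole second after the job is handed in: The large, medium and small lid each lie on the jar of their size: within 12 mm of its axis, origin within 4 mm of the seated height, tilted less than 0.07 rad. The weight stands upright (0.1 rad) on the floor of the upright bowl, within 40 mm of its middle. All are released and at rest (horizontal distance between lid_large and jar_large below 0.012 m and z of lid_large in the frame of jar_large between 0.084 and 0.092 m and angle between each of lid_large, lid_medium, lid_small's own z axis and vertical below 0.07 rad and horizontal distance between lid_medium and jar_medium below 0.012 m and z of lid_medium in the frame of jar_medium between 0.072 and 0.08 m and horizontal distance between lid_small and jar_small below 0.012 m and z of lid_small in the frame of jar_small between 0.06 and 0.068 m and horizontal distance between press_weight and steel_bowl below 0.04 m and z of press_weight in the frame of steel_bowl between 0 and 0.01 m and angle between each of press_weight, steel_bowl's own z axis and vertical below 0.1 rad and linear speed of each of lid_large, lid_medium, lid_small, press_weight below 0.02 m/s); the robot touches nothing.
It fails at once if a lid or the weight dropped: moving faster than 0.6 m/s out of the fingers (a fall of about 2 cm) ((linear speed of lid_large above 0.6 m/s and contact force between the fingers and lid_large below 0.05 N) or (linear speed of lid_medium above 0.6 m/s and contact force between the fingers and lid_medium below 0.05 N) or (linear speed of lid_small above 0.6 m/s and contact force between the fingers and lid_small below 0.05 N) or (linear speed of press_weight above 0.6 m/s and contact force between the fingers and press_weight below 0.05 N)).
It fails at once if the tamper knocked over or shifted more than 4 cm (angle between tamper's own z axis and vertical above 0.4 rad or distance of tamper from where it was at the start of the episode above 0.04 m).
It fails at once if the scoop shifted more than 4 cm (distance of scoop from where it was at the start of the episode above 0.04 m).
It also fails if it takes over 112 s, if anything falls off the work surface, if the arm or the gripper's body presses on something with over 40 N, if the wrist force passes 120 N, or if a joint passes its speed limit or range.

### The arm

A 6-joint arm with a two-finger parallel gripper is mounted at the origin on the work surface. World frame = base frame: x ahead of the robot, y to its left, z up, the work surface at z = 0. Lengths are in mm, angles in rad, forces in N, time in s.
With the tool pointing down it reaches from about 425 to 925 mm from the base axis. Payload 12.5 kg.
Tool frame: the origin (TCP) lies midway between the tips of the shut fingers; the grasp point (between the pads) lies 19 mm behind it; z points along the fingers, y is the line along which they close (so a half turn about z gives the same grasp; the last joint's range is limited). The gripper opens to 85 mm and grips with 20 to 120 N. Pads are 22 mm wide; open, the fingers measure 114 mm over their backs; the gripper's body (76 mm by 85 mm) begins 54 mm behind the grasp point. The pads swing forward as they close: fully open they stand 13 mm farther back than shut.
Start: joints at [1.13, 0.491, 1.559, -0, 1.092, -0.106], TCP at [205.346, 590.32, 231.327] pointing down, gripper open.
Joint ranges: [-3.1, 3.1], [-0.84, 2.19], [0.05, 2.79], [-1.13, 4.28], [0.06, 2.93], [-2.69, 2.69]. Speed limits (rad/s): [2.22, 2.22, 2.79, 3.14, 3.14, 3.14].

### API

Orientations are given as a rotation vector (axis times angle).
In Python, from cell import * gives the robot as it stands. The module is installed in compiled form; this text tells all that it offers.
- The arm moves only by the tool step_arm, never from a script. Its argument "moves" is a list that holds one entry, the list of rows, each a list of 7 numbers: the shift along the tool's x, y, z in units of 0.25 m (1.0 is 0.25 m), then the turn, a rotation vector about the tool's x, y, z in units of 90 degrees (1.0 is 90 degrees), then the opening, from -1 (shut) to 1 (fully open). A call has 1 to 5 rows; each row is the pose to reach, as a shift and turn from the pose commanded when the call began, along the tool's axes at that moment; what a row does not reach only later rows make up. A row lasts 1/12 s, in which the tool goes at most 41.7 mm and 7.16 degrees, less where a joint would pass 70% of its speed; a pose out of reach is approached as far as the arm can. A call with a number of a shift or a turn outside -1 to 1 is refused whole. A call with a gripper value outside its range is refused whole. The fingers move at their own pace and stop on an object; "grip_force" is the grip in N (left out, the last holds). Time passes only in rows, so rows that repeat a pose let the fingers close. It gives the time, the measured TCP pose, the force, the opening and the grip force at its end, in the units of the state.
- sense(): the state, without advancing time (a new reading comes with each control period).
- capture(name): name is "scene" or "top" or "wrist"; returns (picture, depth): 480x640x3 uint8, red, green, blue; 480x640 float32, mm along the optical axis (not along the pixel's ray), 0 where there is no reading.
- camera_model(name): a dict with "intrinsics" (3x3 intrinsics, pixels), "origin" and "attitude" of the camera in the world. Camera axes: x right, y down, z forward; pixel columns grow to the right and rows downward; lengths in mm; the calibration is good to about 2 mm. The wrist camera is an equidistant fisheye: a pixel r from the principal point sees the ray r / f radians off the axis. A picture is of the moment at which its call begins: read the wrist's pose just before it. camera_model takes no time and is no camera call; for the wrist camera it gives the pose at the moment of the call.
- finish_job(): hands the job in; it is judged then, once.
The state is a dict: "time_s": time; "joint_pos": joint angles; "joint_velocities": joint speeds; "joint_torque": joint torques, N m; "position": TCP position; "ee_rot": TCP orientation; "force": force on the tool from outside, world axes, zero at the start; "wrist_torque": the same for the moment, N m; "finger_gap": opening from 0.0 (shut) to 1.0 (fully open); "grasp_force": force on a finger pad.
Only numpy, scipy, OpenCV 4.12 (cv2) and the standard library are available. Lean on these libraries where they do the work, as an engineer would, in place of code of your own. Each camera call takes 0.05 s, during which the arm holds its last target. There are 200 camera calls.

## Working session

There is one attempt and no reset: what is moved stays moved. The work goes in short steps, Python scripts to look and compute and a tool call to move; the robot and the scene stay as the last step left them, time stands still between calls to the robot, and variables do not carry over. Pictures are saved under pics/ and viewed, at most 14 in all, crops included, and the job is handed in when it is done.

Besides the shell and the picture viewer there is one more tool, called after "Request:" in YAML: its name, and indented under it one key for each argument. step_arm: Moves the arm, as the interface text tells. Shifts and turns lie within -1 to 1; 1 stands for 0.25 m of shift or 90 degrees of turn. Its arguments: {"type":"object","properties":{"moves":{"type":"array","items":{"type":"array","items":{"type":"array","items":{"type":"number","minimum":-1,"maximum":1}}}},"grip_force":{"type":"number"}},"required":["moves"]}

```bash
mkdir -p pics; cat > h.py <<'E'
from cell import *
import numpy as np, cv2
from scipy.spatial.transform import Rotation as R
def att(m):
    A=np.array(m["attitude"],float)
    return A if A.shape==(3,3) else R.from_rotvec(A).as_matrix()
def ray(m,u,v,fish=False):
    K=np.array(m["intrinsics"]);x=(np.asarray(u,float)-K[0,2])/K[0,0];y=(np.asarray(v,float)-K[1,2])/K[1,1]
    if fish:
        r=np.hypot(x,y)+1e-9;d=np.stack([np.sin(r)*x/r,np.sin(r)*y/r,np.cos(r)],-1)
    else: d=np.stack([x,y,np.ones_like(x)],-1)
    return d@att(m).T
def onplane(m,u,v,z,fish=False):
    d=ray(m,u,v,fish);o=np.array(m["origin"],float)
    return o+d*((z-o[2])/d[...,2])[...,None]
def cloud(m,depth):
    v,u=np.mgrid[:480,:640];return np.array(m["origin"])+ray(m,u,v)*depth[...,None]
def save(n,p): cv2.imwrite("pics/"+n+".png",p[...,::-1])
E
python3 - <<'E'
from h import *
for n in ["scene","top"]:
    p,d=capture(n);save(n+"0",p);np.savez(n+"0",p=p,d=d);m=camera_model(n);print(n,m)
print(camera_model("wrist"));s=sense();print(s)
E
```

```text
scene {'intrinsics': array([[490.70040947,   0.        , 314.65217518],
       [  0.        , 490.70040947, 233.6587885 ],
       [  0.        ,   0.        ,   1.        ]]), 'origin': array([1181.97406656, -359.25362206,  736.44985096]), 'attitude': array([-2.06346288, -1.1433158 ,  0.51273407])}
top {'intrinsics': array([[517.4612123 ,   0.        , 325.85402749],
       [  0.        , 517.4612123 , 238.92292723],
       [  0.        ,   0.        ,   1.        ]]), 'origin': array([ 477.47256483,  -10.67623346, 1101.19452082]), 'attitude': array([-2.12303866,  2.16289617, -0.10849549])}
{'intrinsics': array([[371.64829954,   0.        , 320.33466988],
       [  0.        , 371.64829954, 240.6341829 ],
       [  0.        ,   0.        ,   1.        ]]), 'origin': array([127.9784637 , 617.02158389, 373.57585663]), 'attitude': array([2.33584791, 1.66026811, 0.26806175])}
{'time_s': 0.1, 'joint_pos': array([ 1.13040625e+00,  4.91483311e-01,  1.55939093e+00, -5.78461441e-06,
        1.09170108e+00, -1.05603668e-01]), 'joint_velocities': array([-0.00047879, -0.00079221, -0.00227327, -0.00113485, -0.00101265,
       -0.00147225]), 'joint_torque': array([ 2.18536603e-03, -6.19450021e+01, -2.62024587e+01, -1.85294033e-05,
        2.90344760e-03, -2.64181347e-05]), 'position': array([205.25068433, 590.12429047, 230.79526479]), 'ee_rot': array([-5.23381275e-01, -3.09742484e+00,  1.48846262e-03]), 'force': array([-0.77176908, -0.27858303,  0.75084228]), 'wrist_torque': array([ 0.00152183, -0.01518105,  0.02856881]), 'grasp_force': 0.0, 'finger_gap': 1.0039465071097509}
```

View pics/scene0.png

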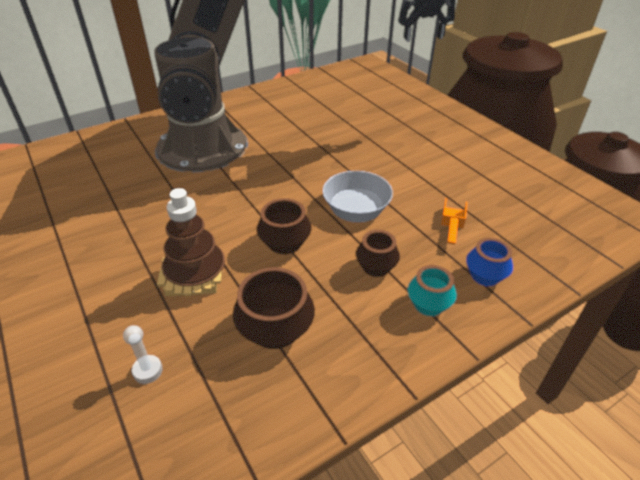

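View pics/top0.png

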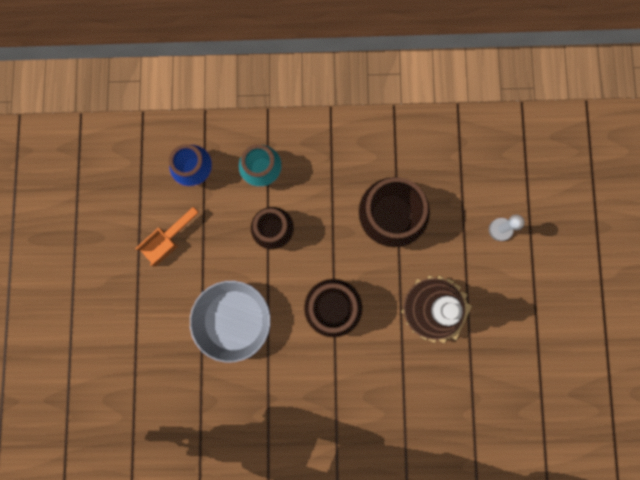

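Top view: the stack is at (437,310), the large jar at (396,210), the medium jar at (333,307), the bowl at (230,321), the tamper at (505,227) and the scoop at (168,238). Three things are shaped like the small jar: dark brown at (271,227), turquoise at (260,166) and blue at (190,165). The brown one fits the description, because the blue and turquoise ones are excluded. Next I'll measure them and take an enlarged crop.

```bash
cat > meas.py <<'E'
from h import *
from scipy.optimize import least_squares
def circ(P):
    f=lambda q:np.hypot(P[:,0]-q[0],P[:,1]-q[1])-q[2]
    r=least_squares(f,[*P[:,:2].mean(0),40],loss="soft_l1",f_scale=2);return r.x.round(1),np.abs(r.fun).mean().round(2),len(P)
E
python3 - <<'E'
from meas import *
seeds=dict(jar_large=(396,210,100,60),jar_medium=(333,307,88,47),jar_small=(271,227,76,34),bowl=(230,321,45,82))
C={}
for n in ["top","scene"]:
    z=np.load(n+"0.npz");m=camera_model(n);C[n]=(cloud(m,z["d"]),z["d"],z["p"],m)
c,d,p,m=C["top"]
for k,(u,v,h,r) in seeds.items():
    q=onplane(m,u,v,h)
    for n in C:
        X=C[n][0].reshape(-1,3);X=X[C[n][1].ravel()>0]
        near=X[np.hypot(*(X[:,:2]-q[:2]).T)<r+25]
        s=near[abs(near[:,2]-h)<3]
        print(k,n,circ(s) if len(s)>5 else len(s),"ztop",np.percentile(near[:,2],99.5).round(1))
# outer silhouette independent check: stack layers
q=onplane(m,437,310,40);print("stack seed",q.round(1))
for n in C:
    X=C[n][0].reshape(-1,3);X=X[C[n][1].ravel()>0];near=X[np.hypot(*(X[:,:2]-q[:2]).T)<80]
    for nm,lo,hi in [("weighttop",151,157),("disc",122,131),("small flange",98,106),("med fl",74,79),("large fl",46,53),("rack",25,33)]:
        s=near[(near[:,2]>lo)&(near[:,2]<hi)];print(n,nm,circ(s) if len(s)>5 else len(s), s.mean(0).round(1) if len(s) else '')
    print(np.percentile(near[:,2],99.8))
print("tamper",onplane(m,502,230,10).round(), "scoop",onplane(m,168,238,10).round())
E
python3 - <<'E'
import cv2
a=cv2.imread('pics/top0.png');cv2.imwrite('pics/crop0.png',cv2.resize(a[130:370,130:530],None,fx=2,fy=2,interpolation=2))
E
```

```text
jar_large top (array([ 666.7, -123.4,   56. ]), np.float64(2.07), 669) ztop 104.0
jar_large scene (array([ 668.8, -127.5,   56. ]), np.float64(2.29), 870) ztop 102.1
jar_medium top (array([473.9,   5. ,  43. ]), np.float64(1.99), 503) ztop 91.9
jar_medium scene (array([476. ,   0.9,  43.2]), np.float64(2.4), 398) ztop 90.1
jar_small top (array([640.6, 129.2,  30.1]), np.float64(2.05), 324) ztop 80.0
jar_small scene (array([642.7, 124.9,  30.2]), np.float64(2.38), 317) ztop 78.3
bowl top (array([450.9, 215.3,  79.1]), np.float64(1.15), 454) ztop 47.8
bowl scene (array([452.4, 211.2,  79.4]), np.float64(1.26), 272) ztop 46.6
stack seed [ 464.5 -205.9   40. ]
top weighttop 0 
top disc 1 [ 477.1 -163.9  130.4]
top small flange (array([ 467.3, -199.1,   41.1]), np.float64(3.26), 81) [ 471.6 -177.4   98.9]
top med fl 0 
top large fl (array([ 468.1, -201.1,   56. ]), np.float64(3.25), 756) [ 474.8 -179.    49.4]
top rack (array([ 468.8, -202.3,   65. ]), np.float64(1.83), 268) [ 462.7 -233.7   29.7]
216.65581231404914
scene weighttop (array([ 467. , -201.5,   14. ]), np.float64(0.65), 44) [ 477.6 -204.5  153.8]
scene disc 0 
scene small flange (array([ 450.6, -197.5,   34.3]), np.float64(4.64), 82) [ 482.5 -204.1  101.1]
scene med fl 0 
scene large fl (array([ 465.8, -200.8,   49. ]), np.float64(9.57), 1231) [ 492.7 -207.6   49.5]
scene rack (array([ 466.2, -205.6,   63.2]), np.float64(4.52), 520) [ 505.1 -234.2   29.1]
214.86499317502154
tamper [ 629. -355.   10.] scoop [627. 356.  10.]
```

View pics/crop0.png

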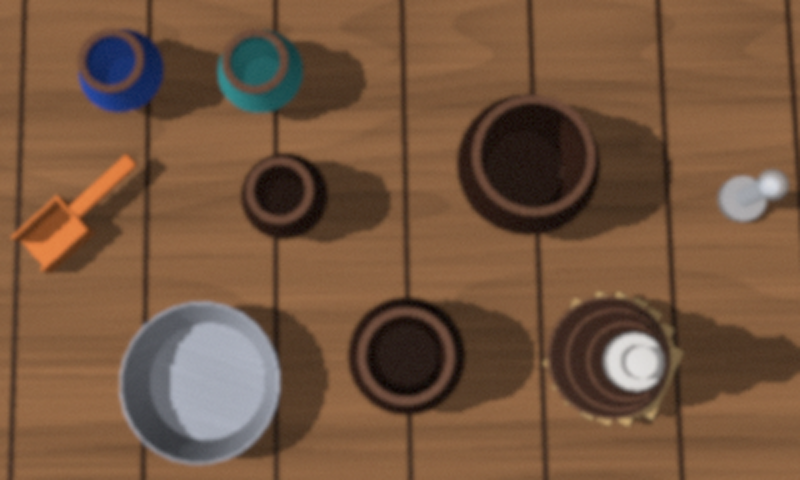

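The crop confirms the dark brown jar at top-image (271,227) as jar_small. The stack top measures 214 mm (30 + 4·46), as it should. Next I'll refit the stack at the right levels and work out the first move.

```bash
cat > go.py <<'E'
from h import *
import sys
def go(x,y,z,align=True):
    s=sense();Rt=R.from_rotvec(s["ee_rot"]);T=R.from_matrix(np.array([[-1,0,0],[0,1,0],[0,0,-1.]]).T)
    d=Rt.inv().apply(np.array([x,y,z])-s["position"])/250; t=(Rt.inv()*T).as_rotvec()/(np.pi/2)
    print("shift",d.round(4),"turn",t.round(4),"pos",s["position"].round(1),"t",round(s["time_s"],2),"gap",round(s["finger_gap"],3))
if __name__=="__main__": go(*map(float,sys.argv[1:4]))
E
python3 - <<'E'
from meas import *
for n in ["top","scene"]:
    z=np.load(n+"0.npz");m=camera_model(n);X=cloud(m,z["d"]).reshape(-1,3)[z["d"].ravel()>0];near=X[np.hypot(*(X[:,:2]-[467,-201]).T)<80]
    for nm,lo,hi in [("weighttop",209,219),("disc",184,192),("small fl",138,146),("med fl",92,100),("large fl",46,54)]:
        s=near[(near[:,2]>lo)&(near[:,2]<hi)];print(n,nm,circ(s) if len(s)>5 else len(s), s.mean(0).round(1) if len(s) else '')
E
python3 go.py 450 250 300
```

```text
top weighttop (array([ 466. , -195.6,    9.6]), np.float64(2.7), 212) [ 466.1 -195.7  213.9]
top disc (array([ 466.1, -196.9,   20.6]), np.float64(2.54), 395) [ 466.3 -193.4  187.9]
top small fl (array([ 466. , -200.1,   30.9]), np.float64(2.8), 442) [ 466.7 -187.1  141.4]
top med fl (array([ 466.5, -200.8,   42.8]), np.float64(3.52), 698) [ 470.7 -182.8   95.6]
top large fl (array([ 468.1, -201.2,   56. ]), np.float64(3.23), 785) [ 474.5 -178.8   49.5]
scene weighttop (array([ 469.7, -199.9,    9.9]), np.float64(2.65), 139) [ 469.9 -200.   213.2]
scene disc (array([ 467.2, -199.4,   20.4]), np.float64(3.46), 258) [ 476.4 -201.5  187.6]
scene small fl (array([ 467.3, -200.9,   26.6]), np.float64(5.44), 508) [ 477.5 -203.6  141.4]
scene med fl (array([ 468.4, -201.1,   36.3]), np.float64(7.59), 900) [ 482.7 -204.8   95.6]
scene large fl (array([ 465.4, -200.7,   49.1]), np.float64(9.68), 1248) [ 492.7 -207.6   49.6]
shift [-1.3716 -0.9636 -0.276 ] turn [-6.000e-04 -2.000e-04 -2.131e-01] pos [205.3 590.1 230.8] t 0.1 gap 1.004
```

Request:
step_arm:
  moves:
    - [[-0.68,-0.48,-0.14,0,0,-0.213,1],[-0.68,-0.48,-0.14,0,0,-0.213,1],[-0.68,-0.48,-0.14,0,0,-0.213,1],[-0.68,-0.48,-0.14,0,0,-0.213,1],[-0.68,-0.48,-0.14,0,0,-0.213,1]]

```text
time_s: 0.52
position: [324.6, 422.8, 265.7]
ee_rot: [0.001, -3.141, 0.0]
force: [0.2, -0.2, -0.0]
finger_gap: 1.002
grasp_force: 0.0
```

```bash
python3 go.py 450 250 300;python3 go.py 468 -198 290
```

```text
shift [-0.501  -0.6918 -0.1372] turn [-0.0002 -0.0002  0.0006] pos [324.6 422.8 265.7] t 0.52 gap 1.002
shift [-0.5714 -2.4838 -0.0967] turn [-0.0002 -0.0002  0.0006] pos [324.6 422.8 265.7] t 0.52 gap 1.002
```

Aligned with the world axes: shift x = −dx/250, y = dy/250, z = −dz/250.

Request:
step_arm:
  moves:
    - [[-0.5,-0.692,-0.137,0,0,0,1],[-0.5,-0.692,-0.137,0,0,0,1],[-0.5,-0.692,-0.137,0,0,0,1],[-0.5,-0.692,-0.137,0,0,0,1],[-0.5,-0.692,-0.137,0,0,0,1]]

```text
time_s: 0.93
position: [445.2, 255.9, 298.9]
ee_rot: [-0.0, -3.141, -0.0]
force: [0.1, 1.3, -0.0]
finger_gap: 1.003
grasp_force: 0.0
```

Request:
step_arm:
  moves:
    - [[0,-0.9,0,0,0,0,1],[0,-0.9,0,0,0,0,1],[0,-0.9,0,0,0,0,1],[0,-0.9,0,0,0,0,1],[0,-0.9,0,0,0,0,1]]

```text
time_s: 1.35
position: [443.8, 47.6, 298.5]
ee_rot: [0.0, -3.141, -0.0]
force: [1.4, 1.0, 0.0]
finger_gap: 1.0
grasp_force: 0.0
```

Request:
step_arm:
  moves:
    - [[-0.07,-0.85,0,0,0,0,1],[-0.07,-0.85,0,0,0,0,1],[-0.07,-0.85,0,0,0,0,1],[-0.07,-0.85,0,0,0,0,1],[-0.07,-0.85,0,0,0,0,1]]

```text
time_s: 1.77
position: [461.0, -160.3, 298.6]
ee_rot: [-0.001, -3.142, -0.0]
force: [1.1, 1.0, -0.9]
finger_gap: 0.999
grasp_force: 0.0
```

```bash
python3 - <<'E'
from h import *
m=camera_model("wrist");p,d=capture("wrist");save("w1",p);np.savez("w1",p=p,d=d,o=m["origin"],a=m["attitude"]);print(m["origin"],m["attitude"])
E
python3 go.py 468 -198 290
```

```text
[ 379.18552466 -160.25468057  441.3393107 ] [2.04765408 2.04613563 0.33186981]
shift [-0.0245 -0.1273  0.0334] turn [-0.0013  0.0002 -0.0019] pos [ 462.  -166.1  298.3] t 1.82 gap 1.001
```

View pics/w1.png

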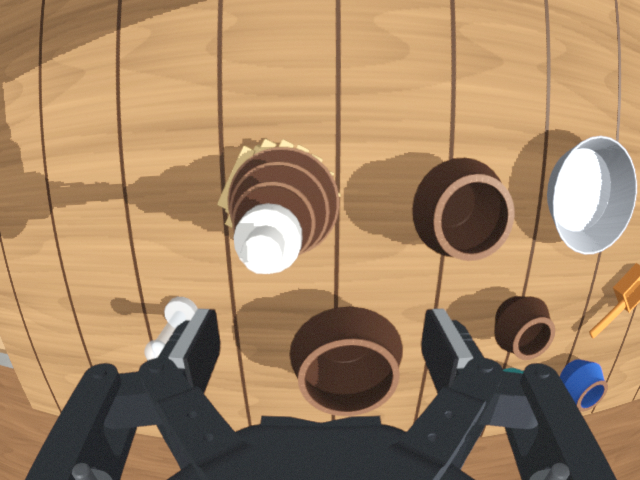

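The wrist view shows the weight's knob at about (266,247) on top of the stack, with the medium jar's rim at (473,216), the large jar's at (349,377) and the small jar's at (524,338). The arm was still moving, so I'll take one still picture and measure from that.

```bash
cat > wm.py <<'E'
from meas import *
def wcloud(save_as=None):
    m=camera_model("wrist");p,d=capture("wrist")
    if save_as: save(save_as,p)
    v,u=np.mgrid[:480,:640];K=m["intrinsics"];r=ray(m,u,v,True)
    rad=np.hypot((u-K[0,2])/K[0,0],(v-K[1,2])/K[1,1])
    X=m["origin"]+r*(d/np.cos(rad))[...,None]
    return X[(d>0)&(rad<1.2)],m,p
def lev(X,c,z,rmax,tol=4,rmin=0):
    s=X[(abs(X[:,2]-z)<tol)];q=np.hypot(*(s[:,:2]-np.array(c)).T);s=s[(q<rmax)&(q>rmin)]
    return circ(s) if len(s)>8 else len(s)
E
python3 - <<'E'
from wm import *
X,m,p=wcloud()
for nm,c,z,r in [("wtop",(468,-198),214,25),("disc",(468,-198),188,35),("smallfl",(468,-200),142,50),("medfl",(468,-200),96,60),("lgfl",(468,-200),50,75),
 ("jl",(667,-125),100,75),("jm",(475,3),88,62),("js",(641,127),76,50),("bowl",(451,213),45,95)]: print(nm,lev(X,c,z,r))
E
python3 go.py 468 -198 290
```

```text
wtop (array([ 463.8, -199.4,    9.6]), np.float64(2.66), 1284)
disc (array([ 466. , -200.3,   20.8]), np.float64(2.69), 1873)
smallfl (array([ 468.1, -202. ,   31.2]), np.float64(3.48), 1992)
medfl (array([ 469.8, -203.2,   44.1]), np.float64(3.6), 2280)
lgfl (array([ 471.5, -203.7,   57.8]), np.float64(3.07), 2006)
jl (array([ 663.9, -127.7,   55.8]), np.float64(2.25), 1931)
jm (array([4.721e+02, 2.000e-01, 4.280e+01]), np.float64(2.2), 1940)
js (array([638.5, 123.9,  30.1]), np.float64(2.2), 708)
bowl (array([449.3, 210.5,  79.3]), np.float64(1.07), 905)
shift [-0.0264 -0.1397  0.0322] turn [-0.0003 -0.0002 -0.0033] pos [ 461.6 -163.   298. ] t 1.87 gap 1.001
```

Request:
step_arm:
  moves:
    - [[-0.02,-0.144,0,0,0,0,1],[-0.02,-0.144,0.1,0,0,0,1],[-0.02,-0.144,0.27,0,0,0,1],[-0.02,-0.144,0.27,0,0,0,1],[-0.02,-0.144,0.27,0,0,0,1]]

```text
time_s: 2.28
position: [465.9, -193.4, 230.3]
ee_rot: [0.0, -3.138, -0.004]
force: [0.6, -0.5, 1.5]
finger_gap: 1.004
grasp_force: 0.0
```

```bash
python3 go.py 467 -199 192; python3 - <<'E'
from wm import *
X,m,p=wcloud("w2")
for nm,c,z,r in [("wtop",(468,-198),214,25),("disc",(468,-198),188,35),("smallfl",(468,-200),142,50)]: print(nm,lev(X,c,z,r))
E
```

```text
shift [-0.005  -0.0226  0.1531] turn [ 0.0014 -0.0023  0.0001] pos [ 465.9 -193.4  230.3] t 2.28 gap 1.004
wtop (array([ 463.6, -199.7,    9.7]), np.float64(2.68), 2380)
disc (array([ 465.6, -199.8,   20.6]), np.float64(2.79), 3160)
smallfl (array([ 468.4, -201. ,   31.1]), np.float64(3.75), 3351)
```

View pics/w2.png

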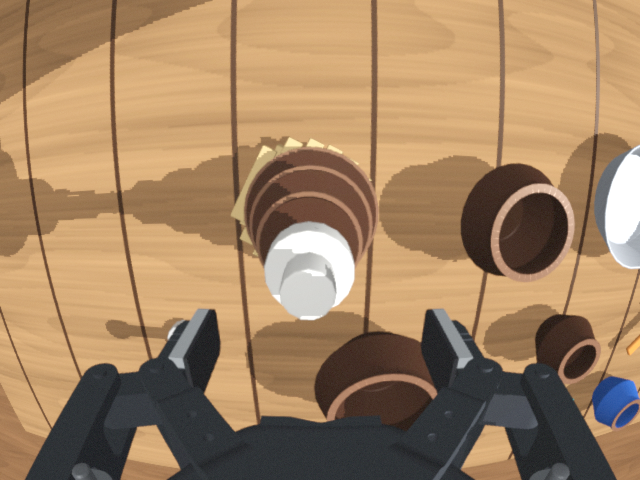

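The knob is at (308,285). The midpoint between the fingers is at column 320, so I need about 5 mm more in −y, which agrees with the measured point.

Request:
step_arm:
  moves:
    - [[0,-0.02,0,0,0,0,1],[0,-0.02,0.05,0,0,0,1],[0,-0.02,0.1,0,0,0,1],[0,-0.02,0.15,0,0,0,1],[0,-0.02,0.15,0,0,0,1]]

```text
time_s: 2.75
position: [466.5, -199.2, 193.6]
ee_rot: [0.0, -3.142, -0.0]
force: [0.3, -0.0, -0.1]
finger_gap: 1.0
grasp_force: 0.0
```

```bash
python3 go.py 466 -199 192; python3 -c "
from h import *
print(sense()['force'])"
```

```text
shift [0.0021 0.0006 0.0066] turn [ 0.0001 -0.0001  0.0001] pos [ 466.5 -199.2  193.6] t 2.75 gap 1.0
[ 0.26603974 -0.03711346 -0.11061039]
```

Request:
step_arm:
  moves:
    - [[0,0,0.006,0,0,0,0.2],[0,0,0.006,0,0,0,0],[0,0,0.006,0,0,0,-0.1],[0,0,0.006,0,0,0,-0.2],[0,0,0.006,0,0,0,-0.25]]
  grip_force: 30

```text
time_s: 3.17
position: [466.7, -199.3, 192.7]
ee_rot: [0.0, 3.141, -0.001]
force: [-0.0, 0.1, 0.5]
finger_gap: 0.373
grasp_force: 0.0
```

Request:
step_arm:
  moves:
    - [[0,0,0,0,0,0,-0.3],[0,0,0,0,0,0,-0.35],[0,0,0,0,0,0,-0.4],[0,0,0,0,0,0,-0.5],[0,0,0,0,0,0,-0.5]]
  grip_force: 30

```text
time_s: 3.58
position: [466.7, -199.4, 192.5]
ee_rot: [0.0, 3.141, -0.001]
force: [-0.6, -0.4, 4.9]
finger_gap: 0.313
grasp_force: 29.3
```

Request:
step_arm:
  moves:
    - [[0,0,-0.01,0,0,0,-0.5],[0,0,-0.03,0,0,0,-0.5],[0,0,-0.07,0,0,0,-0.5],[0,0,-0.12,0,0,0,-0.5],[0,0.05,-0.16,0,0,0,-0.5]]

```text
time_s: 4.0
position: [466.8, -187.7, 233.3]
ee_rot: [0.002, 3.141, -0.001]
force: [-0.7, 0.3, -1.7]
finger_gap: 0.315
grasp_force: 29.7
```

Request:
step_arm:
  moves:
    - [[0.01,0.1,0,0,0,0,-0.5],[0.02,0.25,0,0,0,0,-0.5],[0.03,0.4,0,0,0,0,-0.5],[0.03,0.55,0,0,0,0,-0.5],[0.03,0.7,0,0,0,0,-0.5]]

```text
time_s: 4.42
position: [458.3, -9.6, 232.9]
ee_rot: [0.001, 3.141, 0.0]
force: [0.5, -0.3, -1.8]
finger_gap: 0.311
grasp_force: 29.8
```

Request:
step_arm:
  moves:
    - [[0.01,0.15,0,0,0,0,-0.5],[0.02,0.3,0,0,0,0,-0.5],[0.03,0.45,0,0,0,0,-0.5],[0.03,0.6,0,0,0,0,-0.5],[0.03,0.7,0,0,0,0,-0.5]]

```text
time_s: 4.83
position: [450.6, 166.5, 233.0]
ee_rot: [-0.002, 3.141, 0.001]
force: [0.7, 0.3, -1.5]
finger_gap: 0.316
grasp_force: 29.8
```

```bash
python3 go.py 451 212 100; python3 - <<'E'
from wm import *
X,m,p=wcloud("w3")
for nm,c,z,r in [("bowl",(451,213),45,95),("jm",(475,3),88,62),("js",(641,127),76,50)]: print(nm,lev(X,c,z,r))
p,d=capture("top");save("t3",p[130:400,130:530])
E
```

```text
shift [-0.0014  0.1815  0.5319] turn [0.0004 0.0004 0.0007] pos [450.6 166.5 233. ] t 4.83 gap 0.316
bowl (array([449.1, 211.5,  79. ]), np.float64(1.1), 2178)
jm (array([471.7,   2.5,  42.8]), np.float64(2.21), 2564)
js (array([637.8, 126.1,  29.8]), np.float64(2.28), 631)
```

View pics/w3.png

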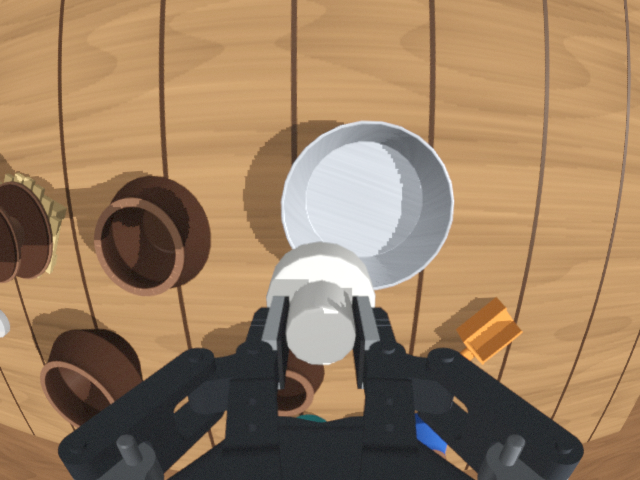

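The weight is held upright in the fingers (knob at (322,322)) and the bowl lies ahead at (367,205).

Request:
step_arm:
  moves:
    - [[0,0.1,0,0,0,0,-0.5],[0,0.18,0.1,0,0,0,-0.5],[0,0.18,0.25,0,0,0,-0.5],[0,0.18,0.4,0,0,0,-0.5],[0,0.18,0.5,0,0,0,-0.5]]

```text
time_s: 5.35
position: [450.4, 208.1, 105.2]
ee_rot: [0.0, -3.14, 0.001]
force: [0.3, -0.0, -0.9]
finger_gap: 0.316
grasp_force: 30.1
```

Request:
step_arm:
  moves:
    - [[0,0,0.1,0,0,0,-0.5],[0,0,0.2,0,0,0,-0.5],[0,0,0.24,0,0,0,-0.5],[0,0,0.25,0,0,0,-0.5],[0,0,0.25,0,0,0,-0.5]]

```text
time_s: 5.77
position: [451.7, 208.2, 44.9]
ee_rot: [-0.001, -3.141, 0.0]
force: [-0.3, 0.5, -1.4]
finger_gap: 0.313
grasp_force: 30.1
```

```bash
python3 go.py 451 212 30
```

```text
shift [0.0027 0.0153 0.0596] turn [-0.0001 -0.0003 -0.0003] pos [451.7 208.2  44.9] t 5.77 gap 0.313
```

Request:
step_arm:
  moves:
    - [[0,0,0.02,0,0,0,-0.5],[0,0,0.04,0,0,0,-0.5],[0,0,0.05,0,0,0,-0.5],[0,0,0.056,0,0,0,-0.5],[0,0,0.06,0,0,0,-0.5]]

```text
time_s: 6.18
position: [451.6, 208.3, 29.7]
ee_rot: [0.0, 3.141, 0.0]
force: [0.2, 0.5, -2.2]
finger_gap: 0.317
grasp_force: 30.1
```

Request:
step_arm:
  moves:
    - [[0,0,0.003,0,0,0,-0.5],[0,0,0.006,0,0,0,-0.5],[0,0,0.008,0,0,0,-0.5],[0,0,0.008,0,0,0,-0.5]]

```text
time_s: 6.52
position: [451.7, 208.3, 29.3]
ee_rot: [0.0, 3.14, 0.001]
force: [-5.3, -3.9, 24.9]
finger_gap: 0.316
grasp_force: 32.7
```

Request:
step_arm:
  moves:
    - [[0,0,-0.005,0,0,0,-0.5],[0,0,-0.005,0,0,0,-0.3],[0,0,-0.005,0,0,0,-0.2],[0,0,-0.005,0,0,0,0],[0,0,-0.005,0,0,0,0.2]]

```text
time_s: 6.93
position: [451.6, 208.3, 28.7]
ee_rot: [-0.0, -3.141, -0.0]
force: [0.7, 0.5, 0.3]
finger_gap: 0.594
grasp_force: 0.0
```

Request:
step_arm:
  moves:
    - [[0,0,-0.05,0,0,0,0.2],[0,0,-0.12,0,0,0,0.3],[0,0,-0.25,0,0,0,0.3],[0,0,-0.4,0,0,0,0.3],[0,0,-0.55,0,0,0,0.3]]

```text
time_s: 7.35
position: [451.1, 208.2, 167.4]
ee_rot: [-0.0, -3.14, 0.001]
force: [0.6, -0.6, 0.7]
finger_gap: 0.649
grasp_force: 0.0
```

```bash
python3 go.py 467 -200 225; python3 - <<'E'
from wm import *
X,m,p=wcloud("w4")
for nm,c,z,r in [("bowl",(450,211),45,95),("weight top",(452,208),51,25),("disc",(452,208),25,28)]: print(nm,lev(X,c,z,r))
E
```

```text
shift [-0.0636 -1.6327 -0.2297] turn [-0.0003 -0.001  -0.0001] pos [451.1 208.2 167.4] t 7.35 gap 0.649
bowl (array([449.1, 211.7,  78.8]), np.float64(2.5), 4229)
weight top (array([449.3, 207.9,   9.6]), np.float64(2.69), 1069)
disc (array([451.5, 207.9,  20.8]), np.float64(2.61), 1634)
```

The weight stands in the bowl: top at 51 mm, 4 mm off the middle. Back to the stack for the small lid.

Request:
step_arm:
  moves:
    - [[0,-0.1,-0.1,0,0,0,0.6],[-0.02,-0.25,-0.2,0,0,0,1],[-0.02,-0.4,-0.23,0,0,0,1],[-0.03,-0.56,-0.23,0,0,0,1],[-0.03,-0.72,-0.23,0,0,0,1]]

```text
time_s: 7.82
position: [459.2, 26.7, 224.5]
ee_rot: [-0.001, 3.14, -0.0]
force: [0.9, -0.5, 0.8]
finger_gap: 1.0
grasp_force: 0.0
```

Request:
step_arm:
  moves:
    - [[-0.01,-0.16,0,0,0,0,1],[-0.02,-0.32,0,0,0,0,1],[-0.03,-0.48,0,0,0,0,1],[-0.03,-0.64,0,0,0,0,1],[-0.03,-0.75,0,0,0,0,1]]

```text
time_s: 8.23
position: [466.2, -162.2, 223.6]
ee_rot: [0.002, 3.142, -0.0]
force: [0.8, 0.8, -0.6]
finger_gap: 1.002
grasp_force: 0.0
```

```bash
python3 go.py 467 -200 190; python3 - <<'E'
from wm import *
X,m,p=wcloud("w5")
for nm,c,z,r in [("knob",(467,-200),168,25),("smallfl",(468,-200),142,50),("medfl",(468,-200),96,60),("lgfl",(468,-200),50,75),
 ("jl",(667,-125),100,75),("jm",(475,3),88,62)]: print(nm,lev(X,c,z,r))
E
python3 go.py 467 -200 190
```

```text
shift [-0.0033 -0.151   0.1345] turn [-0.0001  0.     -0.0009] pos [ 466.2 -162.2  223.6] t 8.23 gap 1.002
knob (array([ 463.6, -200.7,   10.4]), np.float64(2.89), 1891)
smallfl (array([ 466. , -201.9,   27.7]), np.float64(4.55), 5899)
medfl (array([ 470.4, -203.8,   44.3]), np.float64(4.0), 3669)
lgfl (array([ 472. , -204.3,   58.2]), np.float64(3.25), 2857)
jl (array([ 663.2, -127.7,   55.3]), np.float64(2.19), 1449)
jm (array([472. ,   0. ,  42.9]), np.float64(2.21), 2746)
shift [-0.0015 -0.1392  0.1344] turn [-0.0008  0.0003 -0.0018] pos [ 466.7 -165.2  223.5] t 8.28 gap 0.997
```

Request:
step_arm:
  moves:
    - [[0,-0.08,0,0,0,0,1],[0,-0.14,0,0,0,0,1],[0,-0.14,0.06,0,0,0,1],[0,-0.14,0.12,0,0,0,1],[0,-0.14,0.16,0,0,0,1]]

```text
time_s: 8.7
position: [466.1, -194.2, 182.5]
ee_rot: [-0.001, -3.141, -0.001]
force: [0.2, 0.1, -0.4]
finger_gap: 1.0
grasp_force: 0.0
```

```bash
python3 go.py 467 -201 146
```

```text
shift [-0.0039 -0.0272  0.146 ] turn [ 0.0005 -0.0007 -0.0005] pos [ 466.1 -194.2  182.5] t 8.7 gap 1.0
```

Request:
step_arm:
  moves:
    - [[0,-0.027,0.03,0,0,0,1],[0,-0.027,0.07,0,0,0,0.8],[0,-0.027,0.11,0,0,0,0.5],[0,-0.027,0.145,0,0,0,0.3],[0,-0.027,0.145,0,0,0,0.2]]

```text
time_s: 9.12
position: [466.0, -200.5, 145.9]
ee_rot: [-0.0, -3.14, -0.002]
force: [0.5, 0.6, -1.0]
finger_gap: 0.598
grasp_force: 0.0
```

Request:
step_arm:
  moves:
    - [[0,0,0,0,0,0,0],[0,0,0,0,0,0,-0.15],[0,0,0,0,0,0,-0.25],[0,0,0,0,0,0,-0.35],[0,0,0,0,0,0,-0.5]]

```text
time_s: 9.53
position: [466.7, -201.1, 148.2]
ee_rot: [0.0, 3.141, -0.001]
force: [0.0, 0.7, 5.6]
finger_gap: 0.34
grasp_force: 29.6
```

```bash
python3 go.py 467 -201 146
```

```text
shift [-0.0011  0.0003  0.0088] turn [-0.0003  0.0007 -0.0001] pos [ 466.7 -201.1  148.2] t 9.53 gap 0.34
```

Request:
step_arm:
  moves:
    - [[0,0,-0.01,0,0,0,-0.5],[0,0,-0.03,0,0,0,-0.5],[0,0,-0.07,0,0,0,-0.5],[0,0,-0.12,0,0,0,-0.5],[-0.02,0.04,-0.16,0,0,0,-0.5]]

```text
time_s: 9.95
position: [471.3, -191.8, 189.0]
ee_rot: [0.002, 3.141, -0.001]
force: [-0.2, -0.1, -2.0]
finger_gap: 0.337
grasp_force: 29.7
```

Request:
step_arm:
  moves:
    - [[-0.05,0.1,0,0,0,0,-0.5],[-0.12,0.23,0,0,0,0,-0.5],[-0.19,0.36,0,0,0,0,-0.5],[-0.26,0.49,0,0,0,0,-0.5],[-0.33,0.62,0,0,0,0,-0.5]]

```text
time_s: 10.37
position: [554.7, -34.3, 188.6]
ee_rot: [0.001, 3.141, -0.0]
force: [0.4, 0.1, -1.1]
finger_gap: 0.336
grasp_force: 29.8
```

Request:
step_arm:
  moves:
    - [[-0.06,0.12,0,0,0,0,-0.5],[-0.13,0.24,0,0,0,0,-0.5],[-0.19,0.36,0,0,0,0,-0.5],[-0.25,0.46,0,0,0,0,-0.5],[-0.27,0.5,0,0,0,0,-0.5]]

```text
time_s: 10.78
position: [622.9, 92.2, 188.3]
ee_rot: [-0.003, 3.14, 0.001]
force: [-0.2, -0.5, -1.3]
finger_gap: 0.337
grasp_force: 29.8
```

```bash
python3 go.py 641 126 110; python3 - <<'E'
from wm import *
X,m,p=wcloud("w6");zt=sense()["position"]
print(zt)
for nm,c,z,r in [("lid fl",zt[:2],zt[2]-6,50),("jl",(667,-125),100,75),("jm",(475,3),88,62),("js",(641,127),76,45)]: print(nm,lev(X,c,z,r))
E
```

```text
shift [-0.0723  0.135   0.3135] turn [0.0004 0.0008 0.0013] pos [622.9  92.2 188.3] t 10.78 gap 0.337
[622.77331525  92.3098862  188.09186999]
lid fl (array([623.8,  92.1,  29.3]), np.float64(4.87), 7980)
jl (array([ 664.5, -125.4,   55.7]), np.float64(2.22), 3366)
jm (array([473.3,   2.2,  42.6]), np.float64(2.15), 3053)
js (array([639.8, 124.2,  31.1]), np.float64(2.1), 1270)
```

View pics/w6.png

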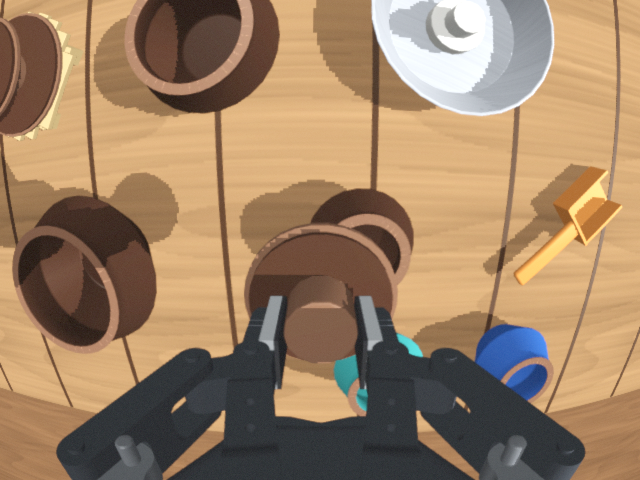

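The small lid is held level, with its knob at (320,320). The brown jar is behind it at (375,245), and the weight stands upright in the bowl at (465,22).

Request:
step_arm:
  moves:
    - [[-0.04,0.07,0,0,0,0,-0.5],[-0.072,0.134,0,0,0,0,-0.5],[-0.072,0.134,0.1,0,0,0,-0.5],[-0.072,0.134,0.2,0,0,0,-0.5],[-0.072,0.134,0.28,0,0,0,-0.5]]

```text
time_s: 11.25
position: [638.9, 121.9, 116.8]
ee_rot: [-0.0, -3.141, 0.0]
force: [0.1, -0.0, -1.5]
finger_gap: 0.337
grasp_force: 29.9
```

Request:
step_arm:
  moves:
    - [[0,0,0,0,0,0,-0.5],[0,0,0,0,0,0,-0.5]]

```text
time_s: 11.42
position: [639.2, 121.8, 117.7]
ee_rot: [-0.001, -3.14, 0.0]
force: [0.7, -0.3, -0.6]
finger_gap: 0.338
grasp_force: 29.9
```

```bash
python3 go.py 641 126 90; python3 - <<'E'
from wm import *
X,m,p=wcloud("w7");zt=sense()["position"]
print(zt)
for nm,c,z,r in [("lid fl",zt[:2],zt[2]-6,50),("js",(641,127),76,45)]: print(nm,lev(X,c,z,r))
E
```

```text
shift [-0.0073  0.017   0.1107] turn [-0.0001 -0.001  -0.0005] pos [639.2 121.8 117.7] t 11.42 gap 0.338
[639.85058389 121.92679686 118.78033566]
lid fl (array([640.7, 121.7,  28.4]), np.float64(4.54), 7059)
js (array([642.7, 124.4,  35.8]), np.float64(0.83), 699)
```

Request:
step_arm:
  moves:
    - [[-0.006,0.015,0,0,0,0,-0.5],[-0.006,0.015,0.03,0,0,0,-0.5],[-0.006,0.015,0.06,0,0,0,-0.5],[-0.006,0.015,0.09,0,0,0,-0.5],[-0.006,0.015,0.09,0,0,0,-0.5]]

```text
time_s: 11.88
position: [640.2, 126.2, 93.3]
ee_rot: [-0.0, -3.139, 0.0]
force: [-0.1, 0.2, -0.6]
finger_gap: 0.337
grasp_force: 29.9
```

Request:
step_arm:
  moves:
    - [[0,0,0.006,0,0,0,-0.5],[0,0,0.012,0,0,0,-0.5],[0,0,0.016,0,0,0,-0.5],[0,0,0.02,0,0,0,-0.5],[0,0,0.02,0,0,0,-0.5]]

```text
time_s: 12.3
position: [641.2, 126.3, 90.3]
ee_rot: [0.0, 3.141, 0.0]
force: [0.0, -1.0, -0.3]
finger_gap: 0.334
grasp_force: 29.9
```

Request:
step_arm:
  moves:
    - [[0,0,0.004,0,0,0,-0.5],[0,0,0.008,0,0,0,-0.5],[0,0,0.008,0,0,0,-0.5]]

```text
time_s: 12.55
position: [641.2, 126.3, 90.2]
ee_rot: [0.0, 3.14, 0.0]
force: [-6.9, -1.6, 17.6]
finger_gap: 0.336
grasp_force: 31.6
```

Request:
step_arm:
  moves:
    - [[0,0,-0.004,0,0,0,-0.5],[0,0,-0.004,0,0,0,-0.3],[0,0,-0.004,0,0,0,-0.2],[0,0,-0.004,0,0,0,0],[0,0,-0.004,0,0,0,0.3]]

```text
time_s: 12.97
position: [641.0, 126.2, 88.9]
ee_rot: [-0.0, -3.141, -0.0]
force: [-0.5, 0.3, -0.2]
finger_gap: 0.627
grasp_force: 0.0
```

Request:
step_arm:
  moves:
    - [[0,0,-0.05,0,0,0,0.4],[0,0,-0.12,0,0,0,0.5],[0,0,-0.25,0,0,0,0.5],[0,0,-0.36,0,0,0,0.5],[0,0,-0.42,0,0,0,0.5]]

```text
time_s: 13.38
position: [641.9, 126.4, 198.3]
ee_rot: [0.0, 3.137, 0.001]
force: [0.2, 0.3, 0.3]
finger_gap: 0.751
grasp_force: 0.0
```

```bash
python3 - <<'E'
from wm import *
X,m,p=wcloud("w8")
def tilt(c,z,r,rmin,tol=4):
    s=X[(abs(X[:,2]-z)<tol)];q=np.hypot(*(s[:,:2]-np.array(c)).T);s=s[(q<r)&(q>rmin)]
    A=np.c_[s[:,:2]-c,np.ones(len(s))];k=np.linalg.lstsq(A,s[:,2],rcond=None)[0];return k.round(3),len(s)
for nm,c,z,r in [("lid knob",(641,126),110,22),("lid fl",(641,126),84,45)]: print(nm,lev(X,c,z,r))
print(tilt((641,126),84,34,18),tilt((641,126),110,13,0))
E
python3 go.py 467 -201 190
```

```text
lid knob (array([638.2, 126.2,  10.4]), np.float64(2.89), 1526)
lid fl (array([640.4, 126.1,  27.4]), np.float64(4.49), 5010)
(array([-6.0000e-03,  0.0000e+00,  8.4061e+01]), 4171) (array([-4.000e-03,  2.000e-03,  1.102e+02]), 1121)
shift [ 0.7023 -1.3099  0.0355] turn [ 0.0005  0.0045 -0.0001] pos [642.5 126.4 200.4] t 13.43 gap 0.751
```

The small lid is seated and level: flange top at 84 mm, tilt under 0.01. Back for the medium lid.

Request:
step_arm:
  moves:
    - [[0.06,-0.12,0,0,0,0,1],[0.13,-0.25,0,0,0,0,1],[0.21,-0.39,0.02,0,0,0,1],[0.29,-0.53,0.03,0,0,0,1],[0.36,-0.67,0.03,0,0,0,1]]

```text
time_s: 13.85
position: [549.4, -42.3, 186.5]
ee_rot: [0.001, -3.141, -0.0]
force: [0.1, -0.1, -0.6]
finger_gap: 1.001
grasp_force: 0.0
```

Request:
step_arm:
  moves:
    - [[0.07,-0.13,0,0,0,0,1],[0.14,-0.27,0,0,0,0,1],[0.22,-0.41,0,0,0,0,1],[0.29,-0.54,0,0,0,0,1],[0.34,-0.63,0,0,0,0,1]]

```text
time_s: 14.27
position: [464.5, -200.9, 187.1]
ee_rot: [0.002, 3.141, -0.001]
force: [1.2, -0.1, -0.5]
finger_gap: 1.0
grasp_force: 0.0
```

Request:
step_arm:
  moves:
    - [[0,0,0,0,0,0,1],[0,0,0,0,0,0,1]]

```text
time_s: 14.43
position: [465.5, -199.7, 187.0]
ee_rot: [0.005, 3.141, -0.0]
force: [0.5, 0.9, -0.1]
finger_gap: 1.0
grasp_force: 0.0
```

```bash
python3 - <<'E'
from wm import *
X,m,p=wcloud("w9")
for nm,c,z,r in [("knob",(467,-201),122,25),("medfl",(468,-202),96,60),("lgfl",(468,-202),50,75), ("jl",(667,-125),100,75),("jm",(475,3),88,62)]: print(nm,lev(X,c,z,r))
E
python3 go.py 467 -202 100
```

```text
knob (array([ 464.9, -201.3,   12.5]), np.float64(3.48), 2604)
medfl (array([ 467.2, -201.3,   36.6]), np.float64(6.62), 11660)
lgfl (array([ 472.7, -201.9,   58.5]), np.float64(3.22), 3471)
jl (array([ 681.7, -126.4,   73.7]), np.float64(1.95), 574)
jm (array([ 4.719e+02, -3.000e-01,  4.290e+01]), np.float64(2.24), 2834)
shift [-0.0039 -0.0126  0.3477] turn [ 0.      0.0003 -0.0009] pos [ 466.  -198.8  186.9] t 14.48 gap 0.999
```

Request:
step_arm:
  moves:
    - [[-0.006,-0.01,0.05,0,0,0,1],[-0.006,-0.01,0.14,0,0,0,1],[-0.006,-0.01,0.22,0,0,0,1],[-0.006,-0.01,0.29,0,0,0,1],[-0.006,-0.01,0.343,0,0,0,0.8]]

```text
time_s: 14.9
position: [467.9, -199.7, 99.6]
ee_rot: [0.003, -3.141, -0.001]
force: [0.4, 0.2, 0.4]
finger_gap: 0.9
grasp_force: 0.0
```

Request:
step_arm:
  moves:
    - [[0,0,0,0,0,0,0.5],[0,0,0,0,0,0,0.3],[0,0,0,0,0,0,0.1],[0,0,0,0,0,0,0],[0,0,0,0,0,0,-0.1]]
  grip_force: 40

```text
time_s: 15.32
position: [467.9, -201.2, 101.7]
ee_rot: [-0.0, 3.14, -0.001]
force: [0.1, 0.2, -0.6]
finger_gap: 0.449
grasp_force: 0.0
```

Request:
step_arm:
  moves:
    - [[0,0,0,0,0,0,-0.2],[0,0,0,0,0,0,-0.3],[0,0,0,0,0,0,-0.4],[0,0,0,0,0,0,-0.4]]
  grip_force: 40

```text
time_s: 15.65
position: [467.9, -201.2, 101.9]
ee_rot: [0.001, 3.14, -0.001]
force: [0.1, 3.0, 7.0]
finger_gap: 0.404
grasp_force: 39.1
```

Request:
step_arm:
  moves:
    - [[0,0,-0.01,0,0,0,-0.4],[0,0,-0.03,0,0,0,-0.4],[0,0,-0.07,0,0,0,-0.4],[0,0,-0.12,0,0,0,-0.4],[0,0.04,-0.17,0,0,0,-0.4]]

```text
time_s: 16.07
position: [467.6, -192.2, 144.5]
ee_rot: [0.002, 3.141, -0.001]
force: [0.9, 0.9, -1.7]
finger_gap: 0.405
grasp_force: 40.1
```

Request:
step_arm:
  moves:
    - [[0,0.1,-0.03,0,0,0,-0.4],[-0.01,0.24,-0.03,0,0,0,-0.4],[-0.02,0.38,-0.03,0,0,0,-0.4],[-0.02,0.5,-0.03,0,0,0,-0.4],[-0.02,0.58,-0.03,0,0,0,-0.4]]

```text
time_s: 16.48
position: [472.2, -44.0, 151.7]
ee_rot: [-0.001, 3.141, 0.0]
force: [0.1, -0.3, -1.6]
finger_gap: 0.405
grasp_force: 40.2
```

Request:
step_arm:
  moves:
    - [[0,0.03,0,0,0,0,-0.4],[0,0.03,0,0,0,0,-0.4]]

```text
time_s: 16.65
position: [472.6, -37.5, 151.5]
ee_rot: [-0.003, 3.141, -0.0]
force: [0.4, -0.1, -1.1]
finger_gap: 0.406
grasp_force: 40.3
```

```bash
python3 - <<'E'
from wm import *
X,m,p=wcloud("w10");zt=sense()["position"];print(zt)
for nm,c,z,r in [("lid fl",zt[:2],zt[2]-6,60), ("jl",(667,-125),100,75),("jm",(475,3),88,62)]: print(nm,lev(X,c,z,r))
E
python3 go.py 474.5 1.5 120
```

```text
[472.74258295 -38.57664527 151.41681386]
lid fl (array([473.4, -37.7,  38.8]), np.float64(6.7), 18157)
jl (array([ 680.2, -105. ,   73.8]), np.float64(2.06), 280)
jm (array([ 4.725e+02, -2.000e-01,  4.370e+01]), np.float64(2.11), 2781)
shift [-0.0071  0.1603  0.1256] turn [-0.0001  0.0005  0.0008] pos [472.7 -38.6 151.4] t 16.7 gap 0.406
```

View pics/w10.png

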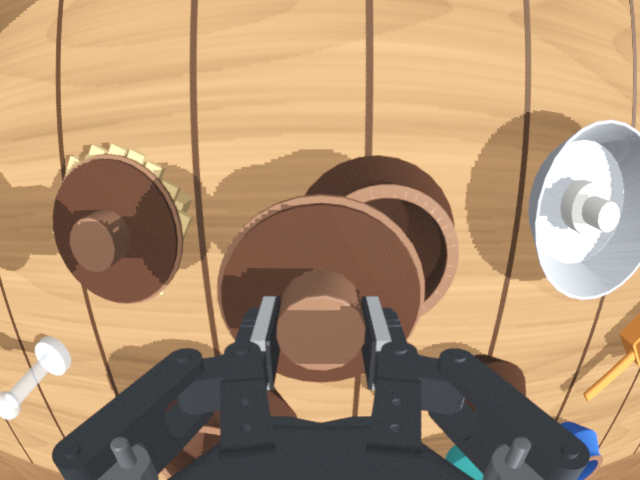

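The medium lid is held level. The large lid still sits on the rack at (118,228), and the medium jar is behind at (380,235).

Request:
step_arm:
  moves:
    - [[-0.004,0.08,0,0,0,0,-0.4],[-0.007,0.14,0,0,0,0,-0.4],[-0.007,0.158,0.03,0,0,0,-0.4],[-0.007,0.158,0.08,0,0,0,-0.4],[-0.007,0.158,0.12,0,0,0,-0.4]]

```text
time_s: 17.12
position: [474.4, -0.2, 120.2]
ee_rot: [0.001, 3.141, -0.0]
force: [0.6, 0.0, -1.4]
finger_gap: 0.403
grasp_force: 40.3
```

Request:
step_arm:
  moves:
    - [[0,0,0,0,0,0,-0.4],[0,0,0,0,0,0,-0.4]]

```text
time_s: 17.28
position: [474.2, -0.2, 120.4]
ee_rot: [-0.002, -3.14, -0.0]
force: [-0.5, -0.6, -1.4]
finger_gap: 0.406
grasp_force: 40.3
```

```bash
python3 go.py 474.5 1.5 102
```

```text
shift [-0.0011  0.0067  0.0738] turn [ 0.0001 -0.0007 -0.0007] pos [ 4.742e+02 -2.000e-01  1.204e+02] t 17.28 gap 0.406
```

Request:
step_arm:
  moves:
    - [[0,0.005,0.02,0,0,0,-0.4],[0,0.005,0.04,0,0,0,-0.4],[0,0.005,0.055,0,0,0,-0.4],[0,0.005,0.065,0,0,0,-0.4],[0,0.005,0.07,0,0,0,-0.4]]

```text
time_s: 17.7
position: [474.2, 2.0, 103.0]
ee_rot: [-0.0, -3.141, -0.0]
force: [0.5, -0.8, -1.8]
finger_gap: 0.403
grasp_force: 40.3
```

Request:
step_arm:
  moves:
    - [[0,0,0.003,0,0,0,-0.4],[0,0,0.006,0,0,0,-0.4],[0,0,0.008,0,0,0,-0.4]]

```text
time_s: 17.95
position: [474.4, 2.1, 101.8]
ee_rot: [0.0, 3.141, -0.0]
force: [-4.6, -0.5, 14.0]
finger_gap: 0.407
grasp_force: 41.6
```

Contact at 101.8 mm, as predicted. Releasing.

Request:
step_arm:
  moves:
    - [[0,0,-0.003,0,0,0,-0.3],[0,0,-0.003,0,0,0,-0.15],[0,0,-0.003,0,0,0,0],[0,0,-0.003,0,0,0,0.2],[0,0,-0.003,0,0,0,0.4]]

```text
time_s: 18.37
position: [474.4, 2.1, 102.1]
ee_rot: [0.0, 3.141, 0.0]
force: [-0.3, -0.1, 0.4]
finger_gap: 0.698
grasp_force: 0.0
```

Request:
step_arm:
  moves:
    - [[0,0,-0.05,0,0,0,0.5],[0,0,-0.12,0,0,0,0.6],[0,0,-0.22,0,0,0,0.6],[0,0,-0.3,0,0,0,0.6],[0,0,-0.33,0,0,0,0.6]]

```text
time_s: 18.78
position: [475.0, 2.0, 186.9]
ee_rot: [0.0, 3.138, -0.001]
force: [0.2, 0.6, -0.3]
finger_gap: 0.792
grasp_force: 0.0
```

```bash
cat >> wm.py <<'E'
def tilt(X,c,z,r,rmin,tol=4):
    s=X[(abs(X[:,2]-z)<tol)];q=np.hypot(*(s[:,:2]-np.array(c)).T);s=s[(q<r)&(q>rmin)]
    A=np.c_[s[:,:2]-c,np.ones(len(s))];k=np.linalg.lstsq(A,s[:,2],rcond=None)[0];return k.round(3),len(s)
E
python3 - <<'E'
from wm import *
X,m,p=wcloud("w11")
for nm,c,z,r in [("lid knob",(474,2),122,22),("lid fl",(474,2),96,60)]: print(nm,lev(X,c,z,r))
print(tilt(X,(474,2),96,46,21),tilt(X,(474,2),122,15,0))
E
python3 go.py 467 -201 140
```

```text
lid knob (array([471.5,   2. ,  12.4]), np.float64(3.46), 2597)
lid fl (array([473.6,   1.9,  36.6]), np.float64(6.64), 11882)
(array([ 0.0000e+00, -1.0000e-03,  9.6215e+01]), 10245) (array([ 0.00000e+00, -4.00000e-03,  1.22197e+02]), 1815)
shift [ 0.0331 -0.8118  0.1879] turn [-0.0003  0.0025 -0.0001] pos [475.1   2.  186.9] t 18.83 gap 0.8
```

The medium lid is seated and level (flange top at 96 mm). Now the large lid.

Request:
step_arm:
  moves:
    - [[0.005,-0.12,0,0,0,0,1],[0.01,-0.28,0,0,0,0,1],[0.02,-0.44,0,0,0,0,1],[0.03,-0.6,0,0,0,0,1],[0.03,-0.74,0.05,0,0,0,1]]

```text
time_s: 19.25
position: [466.6, -185.3, 172.4]
ee_rot: [0.0, 3.14, -0.002]
force: [0.3, -0.5, 1.3]
finger_gap: 0.999
grasp_force: 0.0
```

Request:
step_arm:
  moves:
    - [[0,-0.07,0.05,0,0,0,1],[0,-0.07,0.15,0,0,0,1],[0,-0.07,0.2,0,0,0,1],[0,-0.07,0.2,0,0,0,1],[0,-0.07,0.2,0,0,0,1]]

```text
time_s: 19.67
position: [466.3, -200.2, 121.0]
ee_rot: [-0.001, -3.139, -0.002]
force: [-0.0, 0.4, 0.1]
finger_gap: 0.997
grasp_force: 0.0
```

```bash
python3 - <<'E'
from wm import *
X,m,p=wcloud("w12")
for nm,c,z,r in [("knob",(468,-202),76,26),("lgfl",(468,-202),50,70)]: print(nm,lev(X,c,z,r))
E
python3 go.py 467.5 -202 55
```

```text
knob (array([ 466.6, -202.1,   14.5]), np.float64(4.05), 4076)
lgfl (array([ 468.7, -202.1,   45.8]), np.float64(8.78), 22233)
shift [-0.0031 -0.0068  0.2676] turn [ 0.0003 -0.0004 -0.    ] pos [ 466.8 -200.3  121.9] t 19.72 gap 1.003
```

View pics/w12.png

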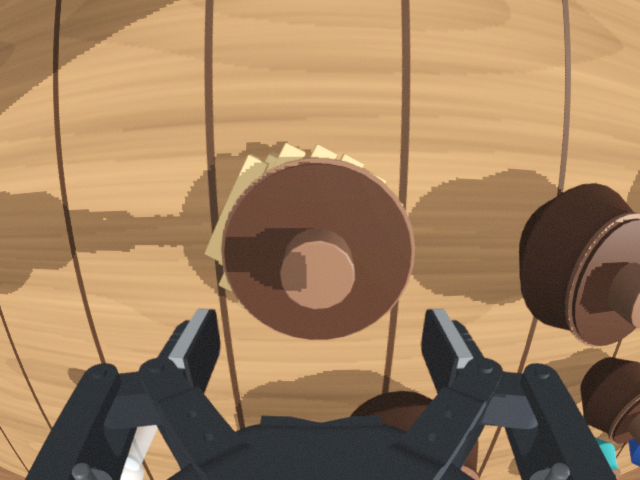

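The large lid's knob is at (318,268), nearly between the fingers, and the tamper is clear at the lower left. Descending.

Request:
step_arm:
  moves:
    - [[-0.009,-0.007,0.04,0,0,0,1],[-0.009,-0.007,0.11,0,0,0,1],[-0.009,-0.007,0.18,0,0,0,1],[-0.009,-0.007,0.24,0,0,0,1],[-0.009,-0.007,0.265,0,0,0,0.8]]

```text
time_s: 20.13
position: [468.9, -201.9, 54.4]
ee_rot: [0.0, -3.141, -0.001]
force: [0.8, -0.8, 0.2]
finger_gap: 0.903
grasp_force: 0.0
```

Request:
step_arm:
  moves:
    - [[0,0,0,0,0,0,0.6],[0,0,0,0,0,0,0.4],[0,0,0,0,0,0,0.2],[0,0,0,0,0,0,0.1],[0,0,0,0,0,0,0.05]]
  grip_force: 55

```text
time_s: 20.55
position: [469.3, -202.3, 56.5]
ee_rot: [0.0, 3.14, -0.001]
force: [-0.1, 0.3, -0.0]
finger_gap: 0.524
grasp_force: 0.0
```

Request:
step_arm:
  moves:
    - [[0,0,0,0,0,0,-0.05],[0,0,0,0,0,0,-0.15],[0,0,0,0,0,0,-0.25],[0,0,0,0,0,0,-0.25]]
  grip_force: 55

```text
time_s: 20.88
position: [469.3, -202.3, 56.8]
ee_rot: [0.0, 3.14, -0.001]
force: [-1.7, 1.6, 10.2]
finger_gap: 0.475
grasp_force: 54.2
```

Request:
step_arm:
  moves:
    - [[0,0,-0.01,0,0,0,-0.25],[0,0,-0.04,0,0,0,-0.25],[0,0,-0.1,0,0,0,-0.25],[0,0,-0.18,0,0,0,-0.25],[0,0,-0.27,0,0,0,-0.25]]

```text
time_s: 21.3
position: [468.5, -201.9, 123.9]
ee_rot: [-0.0, -3.14, -0.002]
force: [0.1, -0.6, -4.0]
finger_gap: 0.469
grasp_force: 56.1
```

Request:
step_arm:
  moves:
    - [[-0.02,0.01,-0.1,0,0,0,-0.25],[-0.1,0.04,-0.2,0,0,0,-0.25],[-0.22,0.08,-0.2,0,0,0,-0.25],[-0.34,0.13,-0.2,0,0,0,-0.25],[-0.45,0.17,-0.2,0,0,0,-0.25]]

```text
time_s: 21.72
position: [582.7, -159.0, 174.5]
ee_rot: [0.001, 3.141, -0.0]
force: [0.3, -0.4, -4.2]
finger_gap: 0.471
grasp_force: 56.3
```

Request:
step_arm:
  moves:
    - [[-0.06,0.02,0,0,0,0,-0.25],[-0.11,0.04,0,0,0,0,-0.25],[-0.14,0.05,0,0,0,0,-0.25],[-0.14,0.05,0,0,0,0,-0.25],[-0.14,0.05,0,0,0,0,-0.25]]

```text
time_s: 22.13
position: [615.9, -147.2, 173.2]
ee_rot: [0.0, -3.141, -0.0]
force: [-0.2, -0.5, -3.6]
finger_gap: 0.469
grasp_force: 56.3
```

```bash
python3 - <<'E'
from wm import *
X,m,p=wcloud("w13");zt=sense()["position"];print(zt)
for nm,c,z,r in [("lid fl",zt[:2],zt[2]-6.8,75), ("jl",(667,-126),100,75)]: print(nm,lev(X,c,z,r))
E
python3 go.py 667 -126 135
```

```text
[ 615.67048149 -147.41985222  173.289921  ]
lid fl (array([ 617.1, -147.2,   47.5]), np.float64(8.63), 30749)
jl 0
shift [-0.2054  0.0857  0.153 ] turn [ 0.0002 -0.0006 -0.0003] pos [ 615.7 -147.4  173.3] t 22.18 gap 0.469
```

View pics/w13.png

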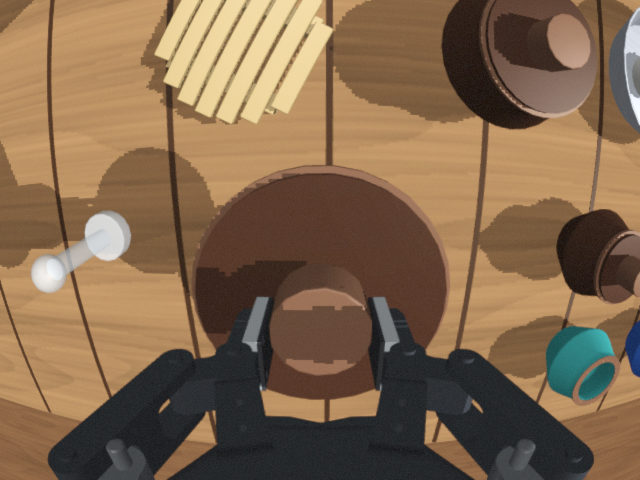

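The large lid is held level and hides its jar from the wrist camera. The medium lid at (540,55) and the small lid at (625,270) sit on their jars, and the tamper at (80,250) is undisturbed. I'll move over the jar at (667,−126).

Request:
step_arm:
  moves:
    - [[-0.08,0.03,0,0,0,0,-0.25],[-0.15,0.06,0,0,0,0,-0.25],[-0.205,0.085,0,0,0,0,-0.25],[-0.205,0.085,0.06,0,0,0,-0.25],[-0.205,0.085,0.12,0,0,0,-0.25]]

```text
time_s: 22.6
position: [667.8, -126.2, 143.8]
ee_rot: [0.0, 3.14, -0.001]
force: [0.1, -0.2, -4.0]
finger_gap: 0.469
grasp_force: 56.2
```

Request:
step_arm:
  moves:
    - [[0,0,0.01,0,0,0,-0.25],[0,0,0.015,0,0,0,-0.25],[0,0,0.015,0,0,0,-0.25]]

```text
time_s: 22.85
position: [667.5, -126.5, 140.1]
ee_rot: [0.001, 3.141, -0.0]
force: [0.1, 0.6, -3.8]
finger_gap: 0.468
grasp_force: 56.2
```

```bash
python3 go.py 667 -126 115; python3 - <<'E'
from wm import *
# relative check in scene & top cameras: lid flange vs jar rim/belly
for n in ["scene","top"]:
    m=camera_model(n);p,d=capture(n);X=cloud(m,d)[d>0];zt=sense()["position"]
    print(n,zt.round(1),"flange",lev(X,(667,-126),zt[2]-6.8,72,4,25),"knob",lev(X,(667,-126),zt[2]+19,27,3))
    save("jl_"+n,p)
E
```

```text
shift [0.002  0.002  0.1004] turn [-0.      0.0001 -0.0005] pos [ 667.5 -126.5  140.1] t 22.85 gap 0.468
scene [ 667.7 -126.5  140.5] flange (array([ 665.8, -125.5,   48.2]), np.float64(8.17), 1876) knob (array([ 670.3, -124.3,   14.5]), np.float64(4.33), 360)
top [ 667.9 -126.4  140.7] flange 0 knob 0
```

Request:
step_arm:
  moves:
    - [[0,0,0.02,0,0,0,-0.25],[0,0,0.045,0,0,0,-0.25],[0,0,0.07,0,0,0,-0.25],[0,0,0.085,0,0,0,-0.25],[0,0,0.092,0,0,0,-0.25]]

```text
time_s: 23.37
position: [667.4, -125.9, 115.5]
ee_rot: [-0.0, -3.14, -0.001]
force: [0.6, 0.4, -4.0]
finger_gap: 0.47
grasp_force: 56.2
```

Request:
step_arm:
  moves:
    - [[0,0,0.003,0,0,0,-0.25],[0,0,0.006,0,0,0,-0.25],[0,0,0.009,0,0,0,-0.25],[0,0,0.009,0,0,0,-0.25]]

```text
time_s: 23.7
position: [667.9, -126.0, 114.9]
ee_rot: [0.0, 3.141, -0.0]
force: [-2.0, -0.0, 1.7]
finger_gap: 0.471
grasp_force: 56.7
```

Light contact at 114.9 mm (predicted 114.8). Releasing.

Request:
step_arm:
  moves:
    - [[0,0,0.002,0,0,0,-0.1],[0,0,0.002,0,0,0,0],[0,0,0.002,0,0,0,0.1],[0,0,0,0,0,0,0.3],[0,0,0,0,0,0,0.5]]

```text
time_s: 24.12
position: [668.0, -126.1, 114.5]
ee_rot: [0.0, 3.141, -0.0]
force: [0.5, -0.3, -0.4]
finger_gap: 0.746
grasp_force: 0.0
```

Request:
step_arm:
  moves:
    - [[0,0,-0.05,0,0,0,0.6],[0,0,-0.12,0,0,0,0.6],[0,0,-0.25,0,0,0,0.6],[0,0,-0.36,0,0,0,0.6],[0,0,-0.44,0,0,0,0.6]]

```text
time_s: 24.53
position: [668.2, -126.1, 228.1]
ee_rot: [0.0, 3.139, -0.001]
force: [0.2, -0.6, 0.1]
finger_gap: 0.801
grasp_force: 0.0
```

Request:
step_arm:
  moves:
    - [[0.2,0,-0.2,0,0,0,0.6],[0.3,0,-0.3,0,0,0,0.6],[0.4,0,-0.3,0,0,0,0.6],[0.4,0,-0.3,0,0,0,0.6],[0.4,0,-0.3,0,0,0,0.6]]

```text
time_s: 24.95
position: [566.8, -126.1, 302.2]
ee_rot: [0.001, 3.138, -0.002]
force: [0.7, -0.9, -0.2]
finger_gap: 0.798
grasp_force: 0.0
```

```bash
python3 - <<'E'
from wm import *
X,m,p=wcloud("w14")
for n,c,fz,kz,rk,rf in [("L",(667,-126),108,134,19,60),("M",(474,2),96,122,16,46),("S",(641,126),84,110,13,34),("W",(451,208),25,51,12,24)]:
    print(n,"knob",lev(X,c,kz,rk+8),"fl tilt",tilt(X,c,fz,rf,rk+4,3),"knob tilt",tilt(X,c,kz,rk,0))
save("end",capture("scene")[0]);print(sense()["position"])
E
```

```text
L knob (array([ 664.7, -126.4,   14.8]), np.float64(4.1), 1309) fl tilt (array([ 1.0000e-03, -1.0000e-03,  1.0824e+02]), 7293) knob tilt (array([ 1.0000e-03, -1.0000e-03,  1.3431e+02]), 1031)
M knob (array([472.7,   0.9,  12.6]), np.float64(3.5), 1124) fl tilt (array([-1.000e-03, -0.000e+00,  9.606e+01]), 4785) knob tilt (array([-2.00000e-03, -9.00000e-03,  1.22026e+02]), 888)
S knob (array([638.4, 124.2,  10.7]), np.float64(2.91), 421) fl tilt (array([-1.000e-03, -0.000e+00,  8.404e+01]), 1079) knob tilt (array([3.00000e-03, 5.00000e-03, 1.10037e+02]), 286)
W knob (array([450.5, 206.1,   9.9]), np.float64(2.69), 285) fl tilt (array([-5.0000e-03, -5.0000e-03,  2.4783e+01]), 318) knob tilt (array([2.0000e-03, 7.0000e-03, 5.0902e+01]), 195)
[ 568.151397   -126.08669097  299.84448079]
```

View pics/end.png

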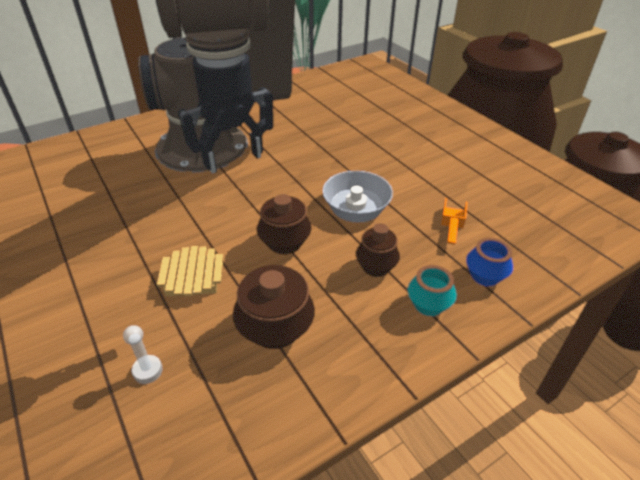

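All three lids lie level on their jars, at (273,290), (285,212) and (379,240). The weight stands in the bowl at (356,196), and the tamper and scoop haven't moved.

```bash
python3 -c "
from cell import *
print(finish_job())"
```

```text
the job is handed in; nothing more can be done
None
```

The job is handed in at about 25 s of robot time: by my last measurements the weight stands upright in the bowl and all three lids are seated level on their jars, with the tamper and scoop untouched; the judge gave no verdict.

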